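Snap the drain deck onto the drip tray

ROBOT

A 6-joint arm with a two-finger parallel gripper is mounted at the origin on the work surface. World frame = base frame: x ahead of the robot, y to its left, z up, the work surface at z = 0. Lengths are in mm, angles in rad, forces in N, time in s.
With the tool pointing down it reaches from about 275 to 750 mm from the base axis. Payload 10.2 kg.
Tool frame: the origin (TCP) lies at the very end of the fingers, on their centre line; the grasp point (between the pads) lies 19 mm behind it; z points along the fingers, y is the line along which they close (so a half turn about z gives the same grasp; the last joint's range is limited). The gripper opens to 85 mm and grips with 20 to 120 N. Pads are 22 mm wide; open, the fingers measure 114 mm over their backs; the gripper's body (76 mm by 85 mm) begins 54 mm behind the grasp point. The pads swing forward as they close: fully open they stand 13 mm farther back than shut.
Start: joints at [-1.472, 0.313, 1.498, -0, 1.331, -0.223], TCP at [166.031, -498.061, 231.294] pointing down, gripper open.
Joint ranges: [-2.94, 2.94], [-0.97, 2.17], [0.19, 2.56], [-1.23, 4.37], [0.02, 3.11], [-2.88, 2.88]. Speed limits (rad/s): [2.39, 2.39, 3.01, 3.14, 3.14, 3.14].

INTERFACE

Orientations are given as a unit quaternion [w, x, y, z].
In Python, from rig import * gives the robot as it stands. The module is installed in compiled form; this text tells all that it offers.
- The arm moves only by the shell command python3 -m crank 'ROWS' [FORCE]. ROWS is JSON, a list that holds one entry, the list of rows, each a list of 7 numbers: the shift along the tool's x, y, z in units of 25 mm (1.0 is 25 mm), then the turn, a rotation vector about the tool's x, y, z in units of 8 degrees (1.0 is 8 degrees), then the finger opening in mm, from 0 to 85.4. A call has exactly 8 rows; each row shifts and turns the commanded pose from where the row before left it, along the tool's axes as they then stand; what a row does not reach is not made up. A row lasts 1/10 s, in which the tool goes at most 50 mm and 8.59 degrees, less where a joint would pass 70% of its speed; a pose out of reach is approached as far as the arm can. A call is refused whole if a number of a shift passes 1 or a number of a turn 1, either way. A call with a gripper value outside its range is refused whole. The fingers move at their own pace and stop on an object; FORCE is the grip in N (left out, the last holds). Time passes only in rows, so rows that do not move let the fingers close, or fill a call up. It gives the time, the measured TCP pose, the force, the opening and the grip force at its end, in the units of the state.
- sense(): the state, without advancing time (a new reading comes with each control period).
- capture(name): name is "scene" or "top" or "wrist"; returns the picture (400x640x3 uint8, blue, green, red); there is no depth.
- camera_model(name): a dict with "fx", "fy", "cx", "cy" (pixels), "world_from_camera" (4x4, takes a point from camera to world coordinates); the wrist camera has in their place "T_tool_cam" (4x4, takes a point from camera to tool coordinates, whose origin is the TCP and whose axes are the flange's). Camera axes: x right, y up, looking along -z (the intrinsics and any distortion apply to the point x, -y, -z); pixel columns grow to the right and rows downward; lengths in mm; the calibration is good to about 2 mm. The wrist camera is an equidistant fisheye: a pixel r from the principal point sees the ray r / f radians off the axis. A picture is of the moment at which its call begins: read the wrist's pose just before it. camera_model takes no time and is no camera call.
- finish_job(): hands the job in; it is judged then, once.
The state is a dict: "time_s": time; "joints": joint angles; "dq": joint speeds; "tau": joint torques, N m; "eef_pos": TCP position; "ee_rot": TCP orientation; "force": force on the tool from outside, world axes, zero at the start; "wrist_torque": the same for the moment, N m; "grip_width": opening from 0.0 (shut) to 1.0 (fully open); "grip_force": force on a finger pad.
Only numpy, scipy, OpenCV 4.12 (cv2) and the standard library are available. Lean on these libraries where they do the work, as an engineer would, in place of code of your own. Each camera call takes 0.05 s, during which the arm holds its last target. There are 200 camera calls.

TASK

Pick up the white drain deck and lay it on the four barbed posts of the bottle organizer's pulled-out drip tray, with a post in each corner hole. Then press it down until every post has clicked through and the deck sits fully home on all four seats; press firmly but never harder than about 3.5 kg (35 N), and leave everything else on the counter alone.

Things in the scene. Friction and masses are not known exactly. Their poses are not given: they have to be found in the camera images.
- organizer: White bottle organizer, fixed, its grey drip tray (194 mm in x, rim 26 mm high) pulled out to +y; nothing slides. Origin: on the counter, nominal middle of the tray's four barbed posts; z up, yaw within 0.2 rad of 0. The posts stand on a frame hung loosely in the tray, so the true posts are off nominal, the same for all four. Cabinet: y = -140 to -340 mm, 220 mm wide, 155 mm tall.
- deck: White drain deck, a rigid plate 170 (x) x 122 (y) x 5 mm, about 220 g, flat on the counter at the start. Origin: centre of its underside, z up, yaw within 0.45 rad of 0. A mint grip fin in its middle, 50 mm long (x), 12 mm thick (y), rises to 39 mm above the origin. Four holes near the corners at x = +-70, y = +-46 mm. Fits either way round (half a turn).
- barb0a (a joint): Post at x = -70, y = -46 mm (nominal, organizer's frame): on a grey shoulder 20 x 16 mm, whose top is the rigid seat, stands a mint snap post 18 mm tall, 6 mm wide in y, with two sprung barbs (to +x and -x) like an arrowhead: 3 mm off the axis at the top, 8 mm at the barb tips, 7.2 mm above the seat. Value: how far its +x barb is pushed in, 0 out, 0.002 m inside a hole.
- deck_hole0 (a point): Hole 12 mm (x) by 10 mm (y), through the plate. Point: hole centre on the plate's underside, x = -70, y = -46 mm in the deck's frame; home, it lies at the height of the seat.
- barb1a (a joint): Post at x = 70, y = -46 mm, like the others. The real posts are off these nominal places by up to 6 mm in x and 4 mm in y, all four together, and the seats, nominally 34 mm above the organizer's origin, by up to 2 mm; none of this is measured: find it by feel or by eye. They do not move. Value: how far its +x barb is pushed in, 0 out, 0.002 m inside a hole.
- deck_hole1 (a point): Like the other holes. Flat mint discs of 20 mm at x = +-44, y = +-46 mm on the deck's top, 26 mm inboard of each hole, are places to press with closed fingertips; pressed there, one corner needs 13 to 20 N. Point: hole centre on the plate's underside, x = 70, y = -46 mm in the deck's frame; home, it lies at the height of the seat.
- barb2a (a joint): Post at x = 70, y = 46 mm, like the others. Laid on the posts, the deck first rests on the barbs, its underside about 12 mm above the seats (18 mm if the holes miss the posts and it lies on their tips). Value: how far its +x barb is pushed in, 0 out, 0.002 m inside a hole.
- deck_hole2 (a point): Like the other holes. Point: hole centre on the plate's underside, x = 70, y = 46 mm in the deck's frame; home, it lies at the height of the seat.
- barb3a (a joint): Post at x = -70, y = 46 mm, like the others. Pushing one post through takes up to about 16 N straight over it; then the push falls to a few N while the barbs rub in the hole; within 2 mm of the rigid seat the barbs spring out above the deck. All four at once take about 35 N or more. Value: how far its +x barb is pushed in, 0 out, 0.002 m inside a hole.
- deck_hole3 (a point): Like the other holes. Point: hole centre on the plate's underside, x = -70, y = 46 mm in the deck's frame; home, it lies at the height of the seat.
- bottle_a: Bystander, leave alone: clear baby bottle with a white cap, 60 mm across, 142 mm tall; origin at the centre of its underside
- bottle_b: Bystander, leave alone: clear baby bottle with an orange cap, 60 mm across, 142 mm tall; origin at the centre of its underside
- straw_cup: Bystander, leave alone: open stainless cup with a steel straw in it, 72 mm across, 100 mm tall to the rim; origin at the centre of its underside
- nipple: Bystander, leave alone: orange silicone bottle nipple standing on its 48 mm flange, 43 mm tall; origin at the centre of its underside
- pacifier_case: Bystander, leave alone: cream pacifier case 62 x 75 x 34 mm with an orange press button on its lid; origin at the centre of its underside
- collar: Bystander, leave alone: white screw collar (ring), 48 mm across, 16 mm tall; origin at the centre of its underside
Not all that is in view belongs to the job. There is more than one size of the deck; the job needs the smaller.

How it is judged (in metres and radians):
On the way:
1. the deck lies on the barbed posts, a post in each hole, not yet home (horizontal distance between deck and organizer below 0.011 m and angle between the x axis of deck and the x axis of organizer, either way round below 0.06 rad and z of deck_hole0 in the frame of organizer between 0.0405 and 0.0492 m and z of deck_hole1 in the frame of organizer between 0.0405 and 0.0492 m and z of deck_hole2 in the frame of organizer between 0.0405 and 0.0492 m and z of deck_hole3 in the frame of organizer between 0.0405 and 0.0492 m), for 0.1 s.
At the end, for the whole second after the job is handed in: Each corner hole of the deck is 30 to 39 mm above the organizer's origin, so at its seat, and the barbs have sprung out above the deck (pushed in under 0.7 mm); the deck is within 11 mm of the organizer's origin, parallel within 0.06 rad (either way round), at rest and released (horizontal distance between deck and organizer below 0.011 m and angle between the x axis of deck and the x axis of organizer, either way round below 0.06 rad and z of deck_hole0 in the frame of organizer between 0.03 and 0.039 m and z of deck_hole1 in the frame of organizer between 0.03 and 0.039 m and z of deck_hole2 in the frame of organizer between 0.03 and 0.039 m and z of deck_hole3 in the frame of organizer between 0.03 and 0.039 m and value of joint each of barb0a, barb1a, barb2a, barb3a below 0.0007 m and linear speed of deck below 0.01 m/s and contact force between the fingers and deck below 0.1 N); the robot touches nothing.
It fails at once if the fingers press the deck down onto the posts or seats with more than 35 N (grip on the fin not counted) (contact force between the fingers and deck above 35 N and horizontal distance between the grasp point and deck above 0.03 m and z of any of deck_hole0, deck_hole1, deck_hole2, deck_hole3 in the frame of organizer below 0.055 m and horizontal distance between deck and organizer below 0.011 m and angle between the x axis of deck and the x axis of organizer, either way round below 0.06 rad).
It fails at once if the deck is forced down too hard by any means: its contact forces on posts and seats add up to more than 60 N (contact force between deck and organizer above 60 N).
It fails at once if a bystander is moved by more than 20 mm (distance of any of bottle_a, bottle_b, straw_cup, nipple, pacifier_case, collar from where it was at the start of the episode above 0.02 m).
It also fails if it takes over 70 s, if anything falls off the work surface, if the arm or the gripper's body presses on something with over 40 N, if the wrist force passes 120 N, or if a joint passes its speed limit or range.

## Working session

There is one attempt and no reset: what is moved stays moved. The work goes in short steps, Python scripts to look and compute and a shell command to move; the robot and the scene stay as the last step left them, time stands still between calls to the robot, and variables do not carry over. Pictures are saved under pics/ and viewed, at most 10 in all, crops included, and the job is handed in when it is done.

```bash
mkdir -p pics
python3 - <<'E'
from rig import *
import cv2, numpy as np
for n in ("scene","top"):
    cv2.imwrite(f"pics/{n}0.png",capture(n)); m=camera_model(n); print(n,m)
print(camera_model("wrist")); s=sense(); print(s)
E
```

```text
scene {'fx': 491.0528372788795, 'fy': 491.0528372788795, 'cx': 316.20410742398917, 'cy': 194.4787495871511, 'world_from_camera': array([[-1.47104222e-01, -7.92305934e-01,  5.92124696e-01,
         1.21258416e+03],
       [ 9.89094525e-01, -1.22210019e-01,  8.21993377e-02,
         2.64580439e+02],
       [ 7.23654732e-03,  5.97759164e-01,  8.01643071e-01,
         9.61753181e+02],
       [ 0.00000000e+00,  0.00000000e+00,  0.00000000e+00,
         1.00000000e+00]])}
top {'fx': 382.2624272994137, 'fy': 382.2624272994137, 'cx': 315.4479789248351, 'cy': 198.84002967167692, 'world_from_camera': array([[-2.83197435e-03,  9.96732302e-01, -8.07260660e-02,
         4.51087340e+02],
       [-9.99526725e-01, -5.29420919e-03, -3.03034123e-02,
         1.67541760e+02],
       [-3.06317705e-02,  8.06020419e-02,  9.96275567e-01,
         9.64428003e+02],
       [ 0.00000000e+00,  0.00000000e+00,  0.00000000e+00,
         1.00000000e+00]])}
{'fx': 309.70691628693146, 'fy': 309.70691628693146, 'cx': 319.9061425924295, 'cy': 196.65151612482566, 'T_tool_cam': array([[ 1.46937177e-03,  9.58083852e-01, 
[... 317 characters left out ...]
joints': array([-1.47240103e+00,  3.13371344e-01,  1.49834247e+00,  1.55075560e-06,
        1.33097570e+00, -2.23456406e-01]), 'dq': array([-6.13079022e-05, -2.63086717e-03, -1.36479354e-03, -2.28684205e-04,
       -1.10846452e-03,  1.15420630e-03]), 'tau': array([ 2.13448133e-03, -4.12899113e+01, -2.60145825e+01, -2.01853977e-04,
        2.99092062e-03,  1.10957123e-05]), 'eef_pos': array([ 166.00880263, -497.83326836,  230.81093184]), 'ee_rot': array([-5.47310878e-04,  9.87079237e-01,  1.60231957e-01,  3.50228893e-05]), 'force': array([ 0.77701738,  0.25260844, -0.77339475]), 'wrist_torque': array([-0.00450766, -0.06332577, -0.03747307]), 'grip_force': 0.0, 'grip_width': 0.997813237754399}
```

View pics/top0.png

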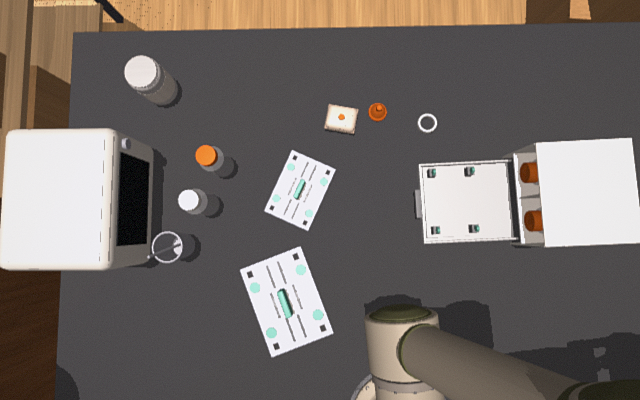

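View pics/scene0.png

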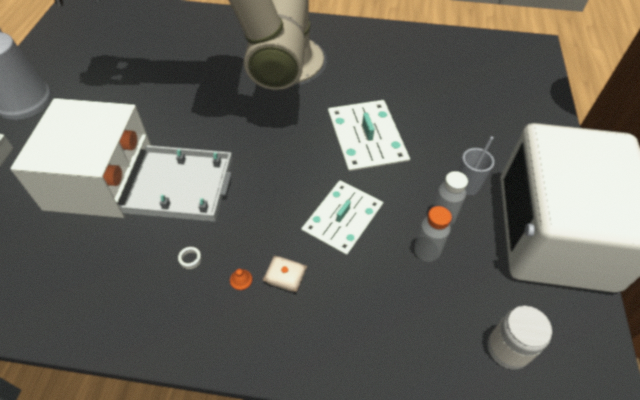

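The top view shows the small deck at about (300,190), the large one at (286,302), and the mint posts at (432,173), (469,171), (435,230), (474,229). The scene view shows the same layout, with the small deck at (343,216) and the tray at (175,180).

```bash
cat > h.py <<'E'
from rig import *
import cv2, numpy as np
from scipy.spatial.transform import Rotation as R
def Rq(q): return R.from_quat([q[1],q[2],q[3],q[0]])
def ray(name,px,s=None):
    m=camera_model(name); px=np.atleast_2d(px).astype(float)
    u=(px-[m["cx"],m["cy"]])/m["fx"]
    if name=="wrist":
        r=np.linalg.norm(u,axis=1,keepdims=True)+1e-12
        d=np.c_[u*np.sin(r)/r,np.cos(r)]
        T=np.eye(4);T[:3,:3]=Rq(s["ee_rot"]).as_matrix();T[:3,3]=s["eef_pos"]; T=T@m["T_tool_cam"]
    else: d=np.c_[u,np.ones(len(u))]; T=m["world_from_camera"]
    d=d*[1,-1,-1]
    return T[:3,3],(d@T[:3,:3].T)
def plane(name,px,z,s=None):
    o,d=ray(name,px,s); return o+d*((z-o[2])/d[:,2:])
def tri(rays):
    A=0;b=0
    for o,d in rays:
        d=d.ravel()/np.linalg.norm(d);P=np.eye(3)-np.outer(d,d);A=A+P;b=b+P@o
    return np.linalg.solve(A,b)
def mint(im):
    h=cv2.cvtColor(im,cv2.COLOR_BGR2HSV); return cv2.inRange(h,(68,50,40),(98,255,255))
def blobs(mask,amin):
    n,l,st,c=cv2.connectedComponentsWithStats(mask)
    return [(st[i][4],c[i].round(1),st[i][:4]) for i in range(1,n) if st[i][4]>=amin]
E
python3 - <<'E'
from h import *
for n in("top","scene"):
    im=cv2.imread(f"pics/{n}0.png")
    print(n)
    for a,c,b in blobs(mint(im),6): print(a,c,b)
    w=cv2.inRange(im,(150,150,150),(255,255,255))
    for c in cv2.findContours(w,0,2)[0]:
        a=cv2.contourArea(c)
        if 1200<a<9000:
            r=cv2.minAreaRect(c); p=plane(n,cv2.boxPoints(r),5)
            print(a,r,p[:,:2].round(1).tolist(),p.mean(0).round(1), np.linalg.norm(np.diff(p,axis=0),axis=1).round(1))
            m=np.zeros(im.shape[:2],np.uint8); cv2.drawContours(m,[c],-1,255,-1)
            d=cv2.inRange(im,(0,0,0),(90,90,90))&cv2.erode(m,np.ones((3,3)))
            for a,c,b in blobs(d,8): print("   dark",a,c,b,plane(n,c,5)[0,:2].round(1))
E
```

```text
top
34 [290.3 166.5] [287 164   7   6]
24 [472. 170.] [470 167   5   7]
22 [433.4 171.8] [432 169   4   7]
100 [298.9 188.8] [294 179  11  20]
34 [323.2 181.3] [320 178   7   7]
32 [275.8 198. ] [273 195   7   7]
21 [308.5 213. ] [306 210   6   7]
22 [476.6 227.9] [475 225   5   7]
19 [437.7 229.6] [436 227   4   6]
74 [300.4 269.4] [296 265  10  10]
75 [254.5 287.3] [250 283  10  10]
226 [284.6 302.9] [277 289  16  29]
81 [317.4 314.5] [313 310  10  10]
82 [271.  332.5] [266 328  11  10]
6038.5 ((285.769287109375, 301.2070007324219), (94.02728271484375, 66.79362487792969), 69.14553833007812) [[353.6, 391.2], [412.4, 235.1], [198.7, 153.0], [141.2, 305.9]] [276.5 271.3   5. ] [166.8 228.9 163.4]
   dark 18 [295.3 256.2] [293 254   5   5] [385.6 247.4]
   dark 18 [249.5 274.2] [248 272   4   5] [341.2 361.7]
   dark 58 [287.3 301. ] [282 289  11  25] [275.9 267. ]
   dark 21 [322.4 327.9] [320 325   6   6] [211.4 180.6]
   dark 19 [276. 346.] [274 344   5   5] [167.5 294.5]
6768.5 ((466.7396240234375, 201.27784729003906), (80.19319915771484, 92.97602844238281), 87.31622314453125) [[61
[... 1750 characters left out ...]
284.2], [414.4, -347.7], [404.9, -73.8], [602.8, -37.0]] [ 509.  -185.7    5. ] [209.2 274.  201.2]
   dark 32 [165.4 204.7] [162 201   7   7] [ 590.9 -184.8]
   dark 22 [203.7 208.6] [201 205   6   7] [588.  -91.4]
3730.0 ((368.550048828125, 133.64999389648438), (73.6810531616211, 61.98063659667969), 71.56504821777344) [[204.5, 153.6], [97.3, 311.2], [355.9, 387.3], [443.3, 244.4]] [275.2 274.1   5. ] [190.6 269.6 167.5]
   dark 31 [365.6 128.5] [363 122   6  14] [265.4 265.7]
6510.5 ((72.48384857177734, 137.2003173828125), (117.939697265625, 76.20421600341797), 4.610649108886719) [[548.3, -602.0], [284.6, -728.4], [270.2, -384.7], [532.4, -300.3]] [ 408.9 -503.9    5. ] [292.5 344.  275.4]
```

Run:
```python
from h import *
T=np.array([[472,170],[433.4,171.8],[476.6,227.9],[437.7,229.6]])
S=np.array([[162.3,197.8],[201.2,201.5],[178.4,152.4],[214.8,155.4]])
P=np.array([tri([ray("top",t),ray("scene",s)]) for t,s in zip(T,S)])
print(P.round(1),P.mean(0).round(1)); ax=(P[0]+P[1]-P[2]-P[3]); print("tray yaw",np.arctan2(ax[1],ax[0]))
t=np.array([[290.3,166.5],[323.2,181.3],[275.8,198],[308.5,213]])
s=np.array([[350.1,237.2],[316,218.8],[368.8,210.7],[335.8,193.9]])
for n,p in(("top",t),("scene",s)):
    D=plane(n,p,5)[:,:2]; a=D[0]+D[1]-D[2]-D[3]; b=D[0]+D[2]-D[1]-D[3]
    print(n,D.round(1).tolist(),D.mean(0).round(1),np.arctan2(a[1],a[0]),np.arctan2(-b[0],b[1]),np.linalg.norm(a)/2,np.linalg.norm(b)/2)
print("fin",tri([ray("top",[298.9,188.8]),ray("scene",[343,210.1])]))
s=sense();Rm=Rq(s["ee_rot"]).as_matrix();print(Rm.round(3))
d=Rm.T@(np.array([P[:,0].mean()-10,P[:,1].mean()-20,240])-s["eef_pos"]);print(d/25)
```

```text
[[ 594.1 -183.1   37.6]
 [ 590.5  -90.7   37.3]
 [ 454.6 -188.6   39.8]
 [ 450.8  -96.3   40.5]] [ 522.5 -139.7   38.8]
tray yaw 0.039720731365602675
top [[611.6, 260.4], [573.2, 177.0], [531.5, 297.0], [493.2, 214.3]] [552.4 237.2] -0.43208411722488965 -0.43260721497237303 88.16303648005213 91.49460847016324
scene [[614.5, 260.9], [576.3, 176.5], [534.4, 297.0], [496.9, 213.3]] [555.5 236.9] -0.4290056206205082 -0.4230456688055141 87.70373035109165 92.14374977522726
fin [552.87011514 237.00090577  20.63836374]
[[ 0.949  0.316 -0.   ]
 [ 0.316 -0.949  0.001]
 [ 0.    -0.001 -1.   ]]
[17.42590958 -8.44705842 -0.35426965]
```

```bash
python3 -m crank '[[[1,-0.5,0,0,0,0,85],[1,-0.5,0,0,0,0,85],[1,-0.5,0,0,0,0,85],[1,-0.5,0,0,0,0,85],[1,-0.5,0,0,0,0,85],[1,-0.5,0,0,0,0,85],[1,-0.5,0,0,0,0,85],[1,-0.5,0,0,0,0,85]]]' 30
python3 -m crank '[[[1,-0.5,0,0,0,0,85],[1,-0.5,0,0,0,0,85],[1,-0.5,0,0,0,0,85],[1,-0.5,0,0,0,0,85],[1,-0.5,0,0,0,0,85],[1,-0.5,0,0,0,0,85],[1,-0.5,0,0,0,0,85],[1,-0.5,0,0,0,0,85]]]'
python3 -m crank '[[[0.7,-0.2,0,0,0,0,85],[0.7,-0.2,0,0,0,0,85],[0,0,0,0,0,1,85],[0,0,0,0,0,1,85],[0,0,0,0,0,0,85],[0,0,0,0,0,0,85],[0,0,0,0,0,0,85],[0,0,0,0,0,0,85]]]'
python3 - <<'E'
from h import *
s=sense(); cv2.imwrite("pics/w1.png",capture("wrist")); np.save("s1.npy",s,allow_pickle=True)
im=cv2.imread("pics/w1.png")
for a,c,b in blobs(mint(im),20): print(a,c,b,plane("wrist",c,45,s).round(1))
E
```

```text
time_s: 0.9
eef_pos: [324.8, -338.9, 231.1]
ee_rot: [-0.0, 0.987, 0.16, -0.0]
force: [0.6, -0.4, 0.6]
grip_width: 1.001
grip_force: 0.0
time_s: 1.7
eef_pos: [482.9, -180.8, 231.0]
ee_rot: [-0.0, 0.987, 0.16, -0.0]
force: [0.2, -0.8, -0.5]
grip_width: 0.996
grip_force: 0.0
time_s: 2.5
eef_pos: [512.2, -161.3, 231.3]
ee_rot: [-0.0, 1.0, 0.022, -0.0]
force: [0.2, -1.3, 1.2]
grip_width: 1.0
grip_force: 0.0
82 [341.1  97.5] [338  91   7  14] [[ 597.7 -179.8   45. ]]
97 [253.9  98.9] [250  92   9  14] [[593.4 -87.6  45. ]]
61 [ 52.4 100.8] [49 95  7 12] [[611.  217.3  45. ]]
87 [ 88.1 120.9] [ 84 115   9  13] [[577.  142.1  45. ]]
568 [ 54.5 139.4] [ 40 123  28  34] [[555.7 216.5  45. ]]
71 [ 76.6 174.2] [ 73 169   8  12] [[505.3 174.3  45. ]]
80 [259.4 221.7] [256 216   8  12] [[455.  -94.1  45. ]]
68 [339.3 221.7] [336 216   7  12] [[ 459.5 -186.1   45. ]]
94 [ 82.9 254.7] [ 78 249  11  13] [[379.4 194.6  45. ]]
59 [ 49.6 267.4] [ 46 262   8  12] [[339.8 297.3  45. ]]
757 [ 73.5 296.5] [ 57 276  33  47] [[289.6 253.3  45. ]]
```

View pics/w1.png

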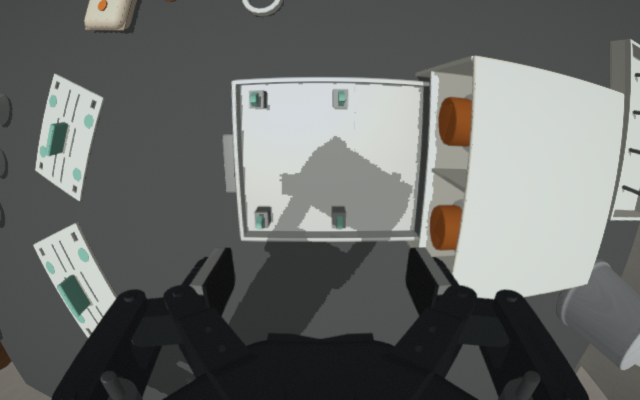

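The wrist view shows the tray spanning (235,80)–(425,240), with posts at (254,99), (341,98), (259,222), (339,222). I'll centre the camera over the posts to remove the height sensitivity.

```bash
python3 -m crank '[[[-0.8,-0.35,0.4,0,0,0,85],[-0.8,-0.35,0.4,0,0,0,85],[-0.8,-0.35,0.4,0,0,0,85],[0,0,0,0,0,0,85],[0,0,0,0,0,0,85],[0,0,0,0,0,0,85],[0,0,0,0,0,0,85],[0,0,0,0,0,0,85]]]'
cat >> h.py <<'E'
def totool(P,s): return (np.atleast_2d(P)-s["eef_pos"])@Rq(s["ee_rot"]).as_matrix()
E
python3 - <<'E'
from h import *
s=sense(); cv2.imwrite("pics/w2.png",capture("wrist")); np.save("s2.npy",s,allow_pickle=True)
im=cv2.imread("pics/w2.png"); print(s["eef_pos"])
for a,c,b in blobs(mint(im),20): 
  p=plane("wrist",c,45,s); print(a,c,b,p.round(1),totool(p,s).round(1))
v=im[130:310,190:430]; cv2.imwrite("pics/w2c.png",cv2.resize(v,None,fx=3.2,fy=3.2,interpolation=2))
E
```

```text
time_s: 3.35
eef_pos: [451.6, -137.8, 201.4]
ee_rot: [0.0, 1.0, 0.021, 0.0]
force: [-0.2, -0.1, -0.9]
grip_width: 0.997
grip_force: 0.0
[ 451.58754191 -137.77107469  201.36193952]
106 [273.7  38. ] [270  31   8  15] [[592.9 -87.6  45. ]] [[143.3 -44.2 156.4]]
108 [370.2  37.9] [367  31   8  15] [[ 597.2 -179.8   45. ]] [[143.7  48.1 156.4]]
71 [48.9 60. ] [45 54  8 13] [[603.7 215.9  45. ]] [[ 167.1 -346.9  156.4]]
103 [85.8 77.4] [81 71 10 14] [[570.1 141.5  45. ]] [[ 130.3 -274.   156.4]]
694 [48.2 99.4] [32 81 31 41] [[551.6 215.8  45. ]] [[ 114.9 -349.   156.4]]
87 [ 69.9 137.5] [ 66 131   9  14] [[499.3 173.7  45. ]] [[  60.9 -309.1  156.3]]
107 [276.  178.2] [272 171   9  15] [[454. -94.  45.]] [[  4.3 -43.7 156.4]]
116 [368.1 178. ] [364 171   9  15] [[ 458.3 -186.    45. ]] [[  4.6  48.4 156.4]]
119 [ 73.4 229.9] [ 68 223  11  15] [[374.8 194.   45. ]] [[ -62.6 -334.8  156.3]]
74 [ 38.2 247.1] [ 34 241   9  13] [[335.4 295.8  45. ]] [[ -97.6 -438.1  156.3]]
955 [ 62.5 278.5] [ 44 255  36  55] [[287.2 252.9  45. ]] [[-147.6 -397.4  156.3]]
109 [108.6 294.9] [103 289  13  13] [[277.4 155.6  45. ]] [[-161.5 -300.6  156.3]]
```

View pics/w2c.png

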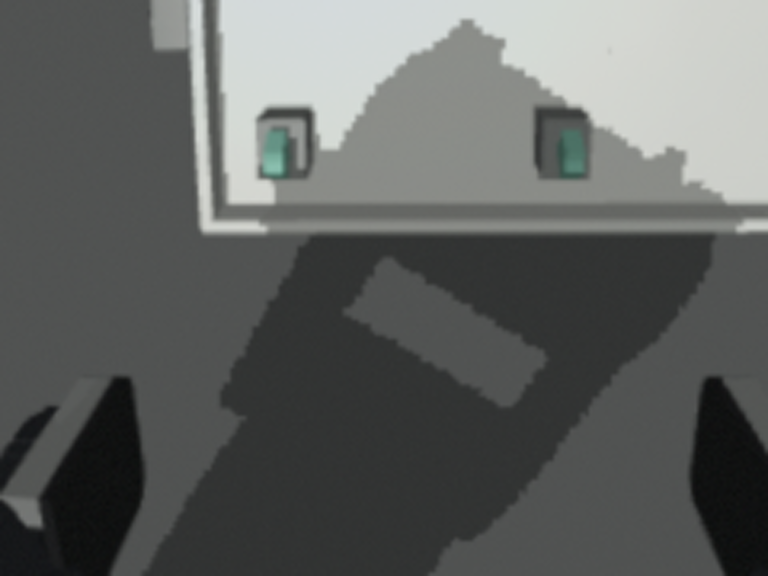

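The crop shows two posts on grey shoulders, at about (276,177) and (368,178) in full-image pixels. The post rectangle comes out as 139 x 92 mm and parallel to the tool. Now I'll go above the deck.

```bash
python3 -m crank '[[[0.3,-0.92,0,0,0,0,85],[0.3,-0.92,0,0,0,0,85],[0.3,-0.92,0,0,0,0,85],[0.3,-0.92,0,0,0,0,85],[0.3,-0.92,0,0,0,0,85],[0.3,-0.92,0,0,0,0,85],[0.3,-0.92,0,0,0,0,85],[0.3,-0.92,0,0,0,0,85]]]'
python3 -m crank '[[[0.28,-0.93,0,0,0,0,85],[0.28,-0.93,0,0,0,0,85],[0.28,-0.93,0,0,0,0,85],[0.28,-0.93,0,0,0,0,85],[0.28,-0.93,0,0,0,0,85],[0.28,-0.93,0,0,0,0,85],[0.28,-0.93,0,0,0,0,85],[0.28,-0.93,0,0,0,0,85]]]'
python3 -m crank '[[[0,0,0.5,0,0,0.85,85],[0,0,0.5,0,0,0.85,85],[0,0,0.5,0,0,0.85,85],[0,0,0.5,0,0,0.85,85],[0,0,0,0,0,0,85],[0,0,0,0,0,0,85],[0,0,0,0,0,0,85],[0,0,0,0,0,0,85]]]'
python3 - <<'E'
from h import *
s=sense(); cv2.imwrite("pics/w3.png",capture("wrist")); np.save("s3.npy",s,allow_pickle=True)
im=cv2.imread("pics/w3.png"); print(s["eef_pos"],Rq(s["ee_rot"]).as_matrix()[:,0])
for a,c,b in blobs(mint(im),20): 
  p=plane("wrist",c,5,s); print(a,c,b,p.round(1),totool(p,s).round(1))
E
```

```text
time_s: 4.2
eef_pos: [503.7, 49.8, 201.3]
ee_rot: [0.0, 1.0, 0.021, 0.0]
force: [-0.3, 0.4, 0.7]
grip_width: 0.993
grip_force: 0.0
time_s: 5.0
eef_pos: [551.7, 238.1, 201.2]
ee_rot: [0.0, 1.0, 0.021, -0.0]
force: [0.5, 0.3, 0.2]
grip_width: 0.99
grip_force: 0.0
time_s: 5.8
eef_pos: [551.7, 237.1, 152.0]
ee_rot: [-0.0, 0.977, -0.214, 0.001]
force: [0.3, -0.4, -0.3]
grip_width: 0.995
grip_force: 0.0
[551.66703663 237.0880838  152.00101037] [ 0.9086554  -0.41754578  0.00094227]
92 [621.7  23.1] [616  18  12  12] [[ 595.1 -241.     5. ]] [[239.  416.4 146.9]]
123 [583.8  38.5] [577  32  14  14] [[ 590.2 -134.2    5. ]] [[189.9 321.4 146.9]]
304 [367.1 136.4] [358 127  19  20] [[576.3 177.7   5. ]] [[ 47.1  43.8 147. ]]
279 [269.3 136.7] [260 128  19  19] [[614.5 261.6   5. ]] [[ 46.7 -48.4 147.1]]
111 [611.7 156.3] [606 150  13  13] [[ 428.  -142.1    5. ]] [[ 45.8 396.3 146.8]]
750 [318.1 187.2] [312 158  13  59] [[550.3 240.4   5. ]] [[ -2.7  -2.3 147. ]]
247 [273.3 224.1] [264 216  19  17] [[534.1 297.9   5. ]] [[-41.5 -47.8 147. ]]
248 [364.1 223.8] [355 216  19  17] [[496.2 214.    5. ]] [[-40.9  44.3 146.9]]
244 [388.9 326.8] [379 320  21  15] [[354.5 235.1   5. ]] [[-178.5   84.2  146.8]]
```

```bash
python3 -m crank '[[[0.08,-0.04,0.8,0,0,0,50],[0,0,0.8,0,0,0,50],[0,0,0.8,0,0,0,40],[0,0,0.8,0,0,0,40],[0,0,0.8,0,0,0,40],[0,0,0.8,0,0,0,40],[0,0,0.8,0,0,0,40],[0,0,0,0,0,0,40]]]'
python3 -m crank '[[[0,0,0,0,0,0,30],[0,0,0,0,0,0,20],[0,0,0,0,0,0,10],[0,0,0,0,0,0,5],[0,0,0,0,0,0,5],[0,0,0,0,0,0,5],[0,0,0,0,0,0,5],[0,0,0,0,0,0,5]]]' 60
python3 - <<'E'
from h import *
s=sense(); cv2.imwrite("pics/w4.png",capture("wrist")); np.save("s4.npy",s,allow_pickle=True)
im=cv2.imread("pics/w4.png"); print(s["eef_pos"],Rq(s["ee_rot"]).as_matrix()[:,0],s["grip_width"]*85.4)
for a,c,b in blobs(mint(im),20): 
  p=plane("wrist",c,5,s); print(a,c,b,p.round(1),totool(p,s).round(1))
E
```

```text
time_s: 6.65
eef_pos: [552.3, 236.8, 9.2]
ee_rot: [0.001, 0.977, -0.214, -0.002]
force: [-0.6, 0.3, 0.5]
grip_width: 0.471
grip_force: 0.0
time_s: 7.45
eef_pos: [554.4, 237.3, 12.8]
ee_rot: [-0.0, 0.977, -0.214, 0.001]
force: [-0.7, 0.5, 6.9]
grip_width: 0.129
grip_force: 59.3
[554.37589973 237.27133866  12.77896625] [ 0.90815149 -0.41863706  0.00196997] 10.979660870452363
1042 [229.7 168.1] [212 150  37  37] [[614.4 261.    5. ]] [[ 44.5 -46.7   7.9]]
1064 [410.1 167.9] [392 150  37  37] [[576.  177.2   5. ]] [[44.8 45.5  7.8]]
2970 [319.9 264.1] [306 207  29 115] [[545.9 241.7   5. ]] [[-9.6 -0.5  7.8]]
```

View pics/w4.png

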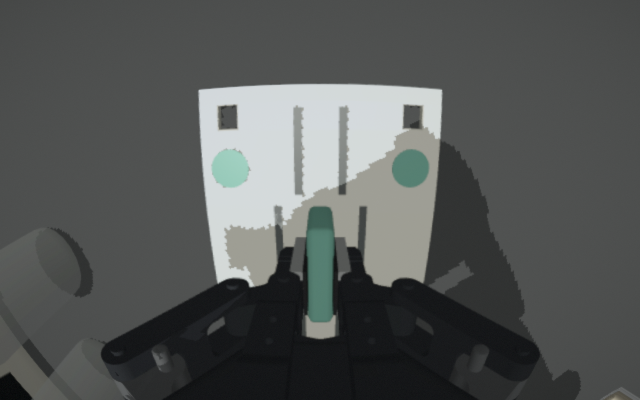

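The deck is gripped on the fin (10.98 mm opening). Discs are at (230,168) and (410,168), holes at (228,117) and (412,117), square to the tool. Both wrist views agree on the deck position, so the target TCP is about (525,-137.5).

```bash
python3 -m crank '[[[0,0,-0.5,0,0,0,5],[0,0,-0.9,0,0,0,5],[0,0,-1,0,0,0,5],[0,0,-1,0,0,0,5],[0,0,-1,0,0,-0.85,5],[0,0,0,0,0,-0.85,5],[0,0,0,0,0,-0.85,5],[0,0,0,0,0,-0.85,5]]]'
python3 -m crank '[[[-0.11,0.93,0,0,0,0,5],[-0.11,0.93,0,0,0,0,5],[-0.11,0.93,0,0,0,0,5],[-0.11,0.93,0,0,0,0,5],[-0.11,0.93,0,0,0,0,5],[-0.11,0.93,0,0,0,0,5],[-0.11,0.93,0,0,0,0,5],[-0.11,0.93,0,0,0,0,5]]]'
python3 -m crank '[[[-0.11,0.93,0,0,0,0,5],[-0.11,0.93,0,0,0,0,5],[-0.11,0.93,0,0,0,0,5],[-0.11,0.93,0,0,0,0,5],[-0.11,0.93,0,0,0,0,5],[-0.11,0.93,0,0,0,0,5],[-0.11,0.93,0,0,0,0,5],[-0.11,0.93,0,0,0,0,5]]]'
python3 -m crank '[[[0,0,0.3,0,0,0,5],[0,0,0.3,0,0,0,5],[0,0,0.3,0,0,0,5],[0,0,0,0,0,0,5],[0,0,0,0,0,0,5],[0,0,0,0,0,0,5],[0,0,0,0,0,0,5],[0,0,0,0,0,0,5]]]'
python3 - <<'E'
from h import *
s=sense(); cv2.imwrite("pics/w5.png",capture("wrist")); np.save("s5.npy",s,allow_pickle=True)
im=cv2.imread("pics/w5.png"); Rm=Rq(s["ee_rot"]).as_matrix(); print(s["eef_pos"],s["force"],Rm.round(4))
print("err tool",totool([525,-137.5,s["eef_pos"][2]],s)/25)
for a,c,b in blobs(mint(im),20): 
  p=plane("wrist",c,s["eef_pos"][2]-8,s); print(a,c,b,p.round(1),totool(p,s).round(1))
E
```

```text
time_s: 8.3
eef_pos: [553.4, 237.1, 122.1]
ee_rot: [-0.0, 1.0, 0.024, 0.0]
force: [-0.3, -0.1, -2.0]
grip_width: 0.133
grip_force: 58.7
time_s: 9.1
eef_pos: [539.2, 49.4, 122.0]
ee_rot: [-0.0, 1.0, 0.021, 0.0]
force: [-0.3, -0.0, -2.9]
grip_width: 0.126
grip_force: 58.8
time_s: 9.9
eef_pos: [525.2, -137.3, 122.0]
ee_rot: [0.0, 1.0, 0.021, 0.0]
force: [1.4, 0.2, -2.2]
grip_width: 0.131
grip_force: 58.8
time_s: 10.7
eef_pos: [525.6, -136.4, 99.0]
ee_rot: [0.0, 1.0, 0.021, 0.0]
force: [-0.0, 0.6, -1.6]
grip_width: 0.13
grip_force: 58.9
[ 525.58632862 -136.42831824   99.01972685] [-0.00726252  0.6489161  -1.56479514] [[ 9.991e-01  4.260e-02  4.000e-04]
 [ 4.260e-02 -9.991e-01 -2.000e-04]
 [ 4.000e-04  2.000e-04 -1.000e+00]]
err tool [[-2.52572425e-02  4.18297092e-02 -5.20669444e-07]]
1051 [229.6 168.1] [212 150  37  37] [[568.2 -88.6  91. ]] [[ 44.6 -46.    8. ]]
1063 [409.9 167.9] [392 150  36  37] [[ 572.4 -180.7   91. ]] [[44.9 46.2  8. ]]
2970 [319.9 264. ] [305 207  30 115] [[ 516.1 -137.1   91. ]] [[-9.5  0.3  8. ]]
107 [ 46. 306.] [ 40 299  13  15] [[442.7 103.9  91. ]] [[ -72.6 -243.6    7.9]]
61 [ 15.1 312.9] [ 11 307  10  13] [[414.1 177.5  91. ]] [[ -98.  -318.4    7.9]]
1076 [ 41.7 350.1] [ 21 326  41  49] [[369.6 156.1  91. ]] [[-143.4 -298.9    7.9]]
83 [ 91.1 369.1] [ 85 364  13  11] [[372.6  76.6  91. ]] [[-143.8 -219.3    7.9]]
```

Run:
```python
from h import *
def t(px,z):
    o,d=ray("wrist",px,{"ee_rot":np.array([1,0,0,0.]),"eef_pos":np.zeros(3)}); return (o+d*((z-o[2])/d[:,2:]))
p=t([[273.7,38],[370.2,37.9],[276,178.2],[368.1,178]],156.4)
print("posts",p.round(2).tolist(),p.mean(0))
p=t([[367.1,136.4],[269.3,136.7],[273.3,224.1],[364.1,223.8]],147);print("deck hi",p.mean(0))
for q in ([229.7,168.1],[410.1,167.9]),([229.6,168.1],[409.9,167.9]): print("grip",t(q,7.8).mean(0)-[44,0,0])
P=[]
for i in range(6):
    capture("top"); s=sense(); P.append(s["eef_pos"]); 
print(np.array(P).round(2),np.mean(P,0))
for f in "234": s=np.load(f"s{f}.npy",allow_pickle=True).item(); print(Rq(s["ee_rot"]).as_matrix()[:,2].round(4),s["eef_pos"])
```

```text
posts [[143.26, -44.15, 156.4], [143.7, 48.13, 156.4], [4.24, -43.69, 156.4], [4.62, 48.45, 156.4]] [ 73.953147     2.18623282 156.4       ]
deck hi [  2.9894413   -1.22829677 147.        ]
grip [0.7832806  0.21898215 7.8       ]
grip [0.78266351 0.13799135 7.8       ]
[[ 525.52 -136.48   98.92]
 [ 525.51 -136.47   98.88]
 [ 525.5  -136.47   98.87]
 [ 525.46 -136.47   98.81]
 [ 525.48 -136.48   98.83]
 [ 525.47 -136.47   98.79]] [ 525.49160751 -136.47252504   98.84868521]
[ 2.e-04 -1.e-04 -1.e+00] [ 451.58754191 -137.77107469  201.36193952]
[ 1.2e-03  3.0e-04 -1.0e+00] [551.66703663 237.0880838  152.00101037]
[ 2.4e-03  4.0e-04 -1.0e+00] [554.37589973 237.27133866  12.77896625]
```

```bash
python3 -m crank '[[[-0.03,0,0.4,0,0,0,5],[0,0,0.4,0,0,0,5],[0,0,0.3,0,0,0,5],[0,0,0.12,0,0,0,5],[0,0,0.06,0,0,0,5],[0,0,0.06,0,0,0,5],[0,0,0.06,0,0,0,5],[0,0,0,0,0,0,5]]]'
python3 -m crank '[[[0,0,0.04,0,0,0,5],[0,0,0,0,0,0,5],[0,0,0,0,0,0,5],[0,0,0,0,0,0,5],[0,0,0,0,0,0,5],[0,0,0,0,0,0,5],[0,0,0,0,0,0,5],[0,0,0,0,0,0,5]]]'
```

```text
time_s: 11.85
eef_pos: [524.7, -136.5, 63.8]
ee_rot: [0.0, 1.0, 0.021, 0.0]
force: [-0.2, -0.4, -2.0]
grip_width: 0.128
grip_force: 58.9
time_s: 12.65
eef_pos: [524.7, -136.5, 62.8]
ee_rot: [0.0, 1.0, 0.021, 0.0]
force: [0.1, -0.4, -1.9]
grip_width: 0.127
grip_force: 58.9
```

```bash
python3 -m crank '[[[0,0,0.04,0,0,0,5],[0,0,0.04,0,0,0,5],[0,0,0,0,0,0,5],[0,0,0,0,0,0,5],[0,0,0,0,0,0,5],[0,0,0,0,0,0,5],[0,0,0,0,0,0,5],[0,0,0,0,0,0,5]]]'
python3 -m crank '[[[0,0,0.04,0,0,0,5],[0,0,0.02,0,0,0,5],[0,0,0,0,0,0,5],[0,0,0,0,0,0,5],[0,0,0,0,0,0,5],[0,0,0,0,0,0,5],[0,0,0,0,0,0,5],[0,0,0,0,0,0,5]]]'
```

```text
time_s: 13.45
eef_pos: [524.7, -136.5, 60.8]
ee_rot: [0.0, 1.0, 0.021, 0.0]
force: [-0.4, -0.4, -2.0]
grip_width: 0.128
grip_force: 58.9
time_s: 14.25
eef_pos: [524.7, -136.5, 59.3]
ee_rot: [-0.0, 1.0, 0.021, 0.0]
force: [0.8, -0.1, -1.8]
grip_width: 0.129
grip_force: 59.0
```

```bash
python3 -m crank '[[[0,0,0.04,0,0,0,5],[0,0,0.02,0,0,0,5],[0,0,0,0,0,0,5],[0,0,0,0,0,0,5],[0,0,0,0,0,0,5],[0,0,0,0,0,0,5],[0,0,0,0,0,0,5],[0,0,0,0,0,0,5]]]'
python3 -m crank '[[[0,0,0.04,0,0,0,5],[0,0,0,0,0,0,5],[0,0,0,0,0,0,5],[0,0,0,0,0,0,5],[0,0,0,0,0,0,5],[0,0,0,0,0,0,5],[0,0,0,0,0,0,5],[0,0,0,0,0,0,5]]]'
python3 - <<'E'
from h import *
s=sense(); print(s["eef_pos"],s["force"],s["wrist_torque"])
im=capture("wrist"); cv2.imwrite("pics/w6.png",im)
a=im[90:190,200:440]; b=cv2.imread("pics/w4.png")[90:190,200:440]
cv2.imwrite("pics/w6c.png",cv2.resize(a,None,fx=3.3,fy=3.3,interpolation=2))
E
```

```text
time_s: 15.05
eef_pos: [525.0, -136.6, 58.6]
ee_rot: [0.0, 1.0, 0.021, 0.0]
force: [-1.6, 0.2, 5.6]
grip_width: 0.13
grip_force: 60.3
time_s: 15.85
eef_pos: [525.2, -136.8, 58.2]
ee_rot: [0.0, 1.0, 0.021, 0.001]
force: [-2.9, 0.7, 11.2]
grip_width: 0.124
grip_force: 61.1
[ 525.15503267 -136.76802793   58.1619765 ] [-2.9203802   0.69196707 11.16835634] [ 0.27030807  0.67989654 -0.04809237]
```

View pics/w6c.png

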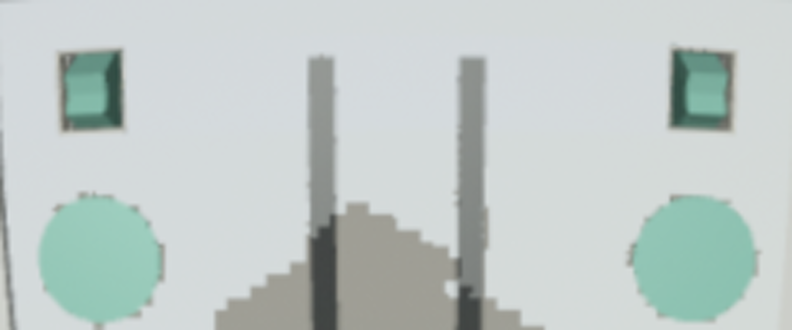

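The posts show well centred in both visible holes, at crop positions (92,90) and (703,90), with contact felt at an underside height of about 45.5 mm. Releasing and rising.

```bash
python3 -m crank '[[[0,0,-0.03,0,0,0,5],[0,0,0,0,0,0,25],[0,0,0,0,0,0,40],[0,0,0,0,0,0,40],[0,0,0,0,0,0,40],[0,0,-0.6,0,0,0,40],[0,0,-0.6,0,0,0,40],[0,0,-0.6,0,0,0,40]]]'
python3 - <<'E'
from h import *
im=capture("top"); cv2.imwrite("pics/t7.png",im); s=sense(); im=capture("wrist"); cv2.imwrite("pics/w7.png",im); print(s["eef_pos"])
for a,c,b in blobs(mint(im),20): p=plane("wrist",c,50.5,s); print(a,c,p.round(1),totool(p,s).round(1))
c=im[60:310,190:450]; cv2.imwrite("pics/w7c.png",cv2.resize(c,None,fx=2.3,fy=2.3,interpolation=2))
E
```

```text
time_s: 16.7
eef_pos: [524.7, -136.5, 103.0]
ee_rot: [-0.0, 1.0, 0.021, -0.0]
force: [0.1, -0.0, -0.1]
grip_width: 0.473
grip_force: 0.0
[ 525.74423432 -136.91729077  105.3680534 ]
195 [390.3 115.6] [[ 597.7 -179.5   50.5]] [[69.9 45.5 55.2]]
188 [248.  115.8] [[593.6 -87.9  50.5]] [[ 69.7 -46.1  55. ]]
634 [248.9 155.8] [[567.3 -88.7  50.5]] [[ 43.4 -46.5  54.9]]
643 [389.6 155.5] [[ 571.5 -181.1   50.5]] [[43.7 46.  55.1]]
1672 [319.2 229.8] [[ 517.4 -137.2   50.5]] [[-8.5 -0.2 54.8]]
105 [ 48.1 304.1] [[399.4 169.   50.5]] [[-113.4 -311.1   54. ]]
59 [ 17.  311.5] [[362.9 262.7  50.5]] [[-145.8 -406.3   53.7]]
1062 [ 43.3 348.2] [[307.  234.8  50.5]] [[-202.9 -380.8   53.5]]
```

View pics/w7c.png

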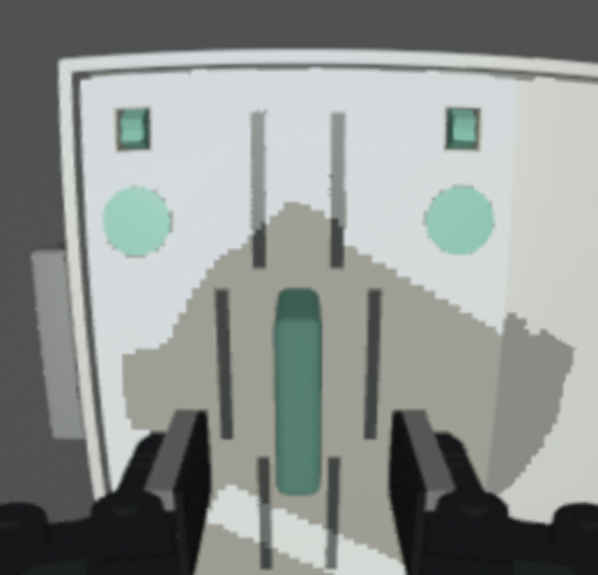

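The deck lies on the posts, with posts visible in both +x holes, at crop positions (133,130) and (462,130), and discs at (137,221) and (460,220). Now I'll close the fingers and go over the first disc (+x, tool -y).

```bash
python3 -m crank '[[[0.6,-0.6,0,0,0,0,20],[0.6,-0.6,0,0,0,0,0],[0.57,-0.64,0,0,0,0,0],[0,0,0.5,0,0,0,0],[0,0,0.5,0,0,0,0],[0,0,0.5,0,0,0,0],[0,0,0.36,0,0,0,0],[0,0,0,0,0,0,0]]]' 60
python3 -m crank '[[[0,0,0.05,0,0,0,0],[0,0,0.05,0,0,0,0],[0,0,0.04,0,0,0,0],[0,0,0,0,0,0,0],[0,0,0,0,0,0,0],[0,0,0,0,0,0,0],[0,0,0,0,0,0,0],[0,0,0,0,0,0,0]]]'
```

```text
time_s: 17.6
eef_pos: [565.9, -88.9, 54.3]
ee_rot: [-0.001, 1.0, 0.021, -0.001]
force: [0.0, -0.3, 0.7]
grip_width: 0.003
grip_force: 0.0
time_s: 18.4
eef_pos: [567.0, -88.6, 52.6]
ee_rot: [0.0, 1.0, 0.021, 0.0]
force: [-0.4, 0.6, 0.2]
grip_width: 0.003
grip_force: 0.0
```

```bash
python3 -m crank '[[[0,0,0.05,0,0,0,0],[0,0,0.05,0,0,0,0],[0,0,0.03,0,0,0,0],[0,0,0,0,0,0,0],[0,0,0,0,0,0,0],[0,0,0,0,0,0,0],[0,0,0,0,0,0,0],[0,0,0,0,0,0,0]]]'
python3 -m crank '[[[0,0,0.03,0,0,0,0],[0,0,0,0,0,0,0],[0,0,0,0,0,0,0],[0,0,0.01,0,0,0,0],[0,0,0,0,0,0,0],[0,0,0,0,0,0,0],[0,0,0,0,0,0,0],[0,0,0,0,0,0,0]]]'
```

```text
time_s: 19.2
eef_pos: [567.5, -88.6, 49.8]
ee_rot: [0.0, 1.0, 0.021, 0.001]
force: [1.2, 2.0, 4.9]
grip_width: 0.0
grip_force: 2.6
time_s: 20.0
eef_pos: [567.8, -88.5, 49.3]
ee_rot: [0.0, 1.0, 0.021, 0.001]
force: [1.7, 2.4, 7.4]
grip_width: -0.003
grip_force: 3.8
```

```bash
python3 -m crank '[[[0,0,0.03,0,0,0,0],[0,0,0.03,0,0,0,0],[0,0,0,0,0,0,0],[0,0,0.02,0,0,0,0],[0,0,0,0,0,0,0],[0,0,0,0,0,0,0],[0,0,0,0,0,0,0],[0,0,0,0,0,0,0]]]'
python3 -m crank '[[[0,0,0.03,0,0,0,0],[0,0,0,0,0,0,0],[0,0,0.03,0,0,0,0],[0,0,0,0,0,0,0],[0,0,0,0,0,0,0],[0,0,0,0,0,0,0],[0,0,0,0,0,0,0],[0,0,0,0,0,0,0]]]'
```

```text
time_s: 20.8
eef_pos: [568.1, -88.5, 47.6]
ee_rot: [0.0, 1.0, 0.021, 0.002]
force: [1.4, 4.0, 10.0]
grip_width: -0.001
grip_force: 5.1
time_s: 21.6
eef_pos: [568.4, -88.5, 46.5]
ee_rot: [0.0, 1.0, 0.021, 0.002]
force: [1.1, 4.1, 11.6]
grip_width: -0.001
grip_force: 6.0
```

```bash
python3 -m crank '[[[0,0,0.04,0,0,0,0],[0,0,0,0,0,0,0],[0,0,0.04,0,0,0,0],[0,0,0,0,0,0,0],[0,0,0.02,0,0,0,0],[0,0,0,0,0,0,0],[0,0,0,0,0,0,0],[0,0,0,0,0,0,0]]]'
python3 -m crank '[[[0,0,0.04,0,0,0,0],[0,0,0,0,0,0,0],[0,0,0.04,0,0,0,0],[0,0,0,0,0,0,0],[0,0,0,0,0,0,0],[0,0,0,0,0,0,0],[0,0,0,0,0,0,0],[0,0,0,0,0,0,0]]]'
```

```text
time_s: 22.4
eef_pos: [567.6, -88.6, 42.8]
ee_rot: [0.0, 1.0, 0.021, 0.001]
force: [2.0, 1.8, 6.5]
grip_width: -0.004
grip_force: 3.3
time_s: 23.2
eef_pos: [568.2, -88.5, 41.6]
ee_rot: [0.0, 1.0, 0.021, 0.002]
force: [3.2, 4.4, 11.8]
grip_width: -0.002
grip_force: 6.1
```

```bash
python3 -m crank '[[[0,0,0.04,0,0,0,0],[0,0,0,0,0,0,0],[0,0,0.04,0,0,0,0],[0,0,0,0,0,0,0],[0,0,0,0,0,0,0],[0,0,0,0,0,0,0],[0,0,0,0,0,0,0],[0,0,0,0,0,0,0]]]'
```

```text
time_s: 24.0
eef_pos: [568.9, -88.3, 40.4]
ee_rot: [0.0, 1.0, 0.021, 0.003]
force: [3.2, 6.7, 16.9]
grip_width: 0.0
grip_force: 8.8
```

```bash
python3 -m crank '[[[0,0,-0.72,0,0,0,0],[0,0.92,0,0,0,0,0],[0,0.92,0,0,0,0,0],[0,0.92,0,0,0,0,0],[0,0.92,0,0,0,0,0],[0,0,0.15,0,0,0,0],[0,0,0.1,0,0,0,0],[0,0,0,0,0,0,0]]]'
python3 -m crank '[[[0,0,0.06,0,0,0,0],[0,0,0,0,0,0,0],[0,0,0.04,0,0,0,0],[0,0,0,0,0,0,0],[0,0,0,0,0,0,0],[0,0,0,0,0,0,0],[0,0,0,0,0,0,0],[0,0,0,0,0,0,0]]]'
```

```text
time_s: 24.8
eef_pos: [571.0, -180.4, 50.0]
ee_rot: [0.0, 1.0, 0.022, 0.0]
force: [1.0, -2.3, 4.8]
grip_width: -0.001
grip_force: 2.1
time_s: 25.6
eef_pos: [570.7, -180.1, 47.3]
ee_rot: [-0.0, 1.0, 0.021, -0.0]
force: [-0.4, 0.5, 0.5]
grip_width: 0.003
grip_force: 0.6
```

```bash
python3 -m crank '[[[0,0,0.05,0,0,0,0],[0,0,0.05,0,0,0,0],[0,0,0,0,0,0,0],[0,0,0,0,0,0,0],[0,0,0,0,0,0,0],[0,0,0,0,0,0,0],[0,0,0,0,0,0,0],[0,0,0,0,0,0,0]]]'
python3 -m crank '[[[0,0,0.04,0,0,0,0],[0,0,0,0,0,0,0],[0,0,0.04,0,0,0,0],[0,0,0,0,0,0,0],[0,0,0,0,0,0,0],[0,0,0,0,0,0,0],[0,0,0,0,0,0,0],[0,0,0,0,0,0,0]]]'
```

```text
time_s: 26.4
eef_pos: [570.8, -180.5, 45.0]
ee_rot: [-0.0, 1.0, 0.021, -0.0]
force: [-0.5, 1.1, 2.6]
grip_width: 0.0
grip_force: 1.0
time_s: 27.2
eef_pos: [570.9, -180.5, 43.0]
ee_rot: [-0.0, 1.0, 0.021, -0.0]
force: [-1.0, 0.1, 1.2]
grip_width: -0.001
grip_force: 0.5
```

```bash
python3 -m crank '[[[0,0,0.05,0,0,0,0],[0,0,0.05,0,0,0,0],[0,0,0,0,0,0,0],[0,0,0,0,0,0,0],[0,0,0,0,0,0,0],[0,0,0,0,0,0,0],[0,0,0,0,0,0,0],[0,0,0,0,0,0,0]]]'
python3 - <<'E'
from h import *
s=sense();im=capture("wrist");print(s["eef_pos"],s["force"])
sc=capture("scene");t=capture("top");cv2.imwrite("pics/w8.png",im);cv2.imwrite("pics/s8.png",sc)
a=cv2.resize(im[60:300,170:450],None,fx=1.4,fy=1.4); b=cv2.resize(sc[130:230,110:250],None,fx=3,fy=3)
o=np.zeros((max(a.shape[0],b.shape[0]),a.shape[1]+b.shape[1],3),np.uint8);o[:a.shape[0],:a.shape[1]]=a;o[:b.shape[0],a.shape[1]:]=b
cv2.imwrite("pics/c8.png",o);print(o.shape)
E
```

```text
time_s: 28.0
eef_pos: [571.5, -181.0, 41.5]
ee_rot: [0.001, 1.0, 0.021, 0.001]
force: [0.8, -1.4, 6.5]
grip_width: -0.0
grip_force: 3.6
[ 571.52930272 -181.01675611   41.45881146] [ 0.76808377 -1.36241941  6.53889078]
(336, 812, 3)
```

View pics/c8.png

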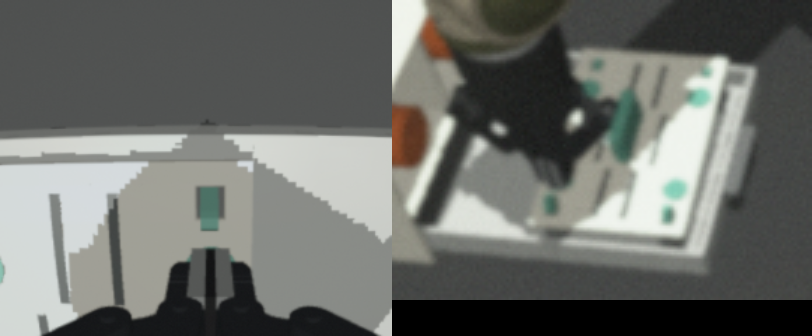

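The view shows the +x posts standing proud through their holes (wrist crop (210,208), scene crop (552,204) and (668,215)). The -x end is still up. Continuing the press.

```bash
python3 -m crank '[[[0,0,0.05,0,0,0,0],[0,0,0.04,0,0,0,0],[0,0,0,0,0,0,0],[0,0,0,0,0,0,0],[0,0,0,0,0,0,0],[0,0,0,0,0,0,0],[0,0,0,0,0,0,0],[0,0,0,0,0,0,0]]]'
python3 -m crank '[[[0,0,0.05,0,0,0,0],[0,0,0,0,0,0,0],[0,0,0,0,0,0,0],[0,0,0,0,0,0,0],[0,0,0,0,0,0,0],[0,0,0,0,0,0,0],[0,0,0,0,0,0,0],[0,0,0,0,0,0,0]]]'
```

```text
time_s: 28.95
eef_pos: [572.1, -181.5, 40.2]
ee_rot: [0.001, 1.0, 0.021, 0.002]
force: [-0.0, -1.6, 12.4]
grip_width: 0.002
grip_force: 6.2
time_s: 29.75
eef_pos: [572.5, -181.7, 39.4]
ee_rot: [0.002, 1.0, 0.021, 0.002]
force: [-0.3, -0.8, 15.8]
grip_width: 0.001
grip_force: 7.6
```

```bash
python3 -m crank '[[[0,0,-0.8,0,0,0,0],[-0.88,0,0,0,0,0,0],[-0.88,0,0,0,0,0,0],[-0.88,0,0,0,0,0,0],[-0.88,0,0,0,0,0,0],[0,0,0.15,0,0,0,0],[0,0,0.1,0,0,0,0],[0,0,0,0,0,0,0]]]'
python3 -m crank '[[[0,0,0.06,0,0,0,0],[0,0,0.06,0,0,0,0],[0,0,0,0,0,0,0],[0,0,0.04,0,0,0,0],[0,0,0,0,0,0,0],[0,0,0,0,0,0,0],[0,0,0,0,0,0,0],[0,0,0,0,0,0,0]]]'
```

```text
time_s: 30.55
eef_pos: [483.4, -184.3, 50.4]
ee_rot: [-0.0, 1.0, 0.021, -0.0]
force: [0.4, 0.9, 0.8]
grip_width: 0.0
grip_force: 0.0
time_s: 31.35
eef_pos: [483.4, -184.9, 47.5]
ee_rot: [0.001, 1.0, 0.021, 0.0]
force: [-2.9, -1.7, 7.1]
grip_width: -0.002
grip_force: 3.7
```

```bash
python3 -m crank '[[[0,0,0.04,0,0,0,0],[0,0,0,0,0,0,0],[0,0,0.04,0,0,0,0],[0,0,0,0,0,0,0],[0,0,0,0,0,0,0],[0,0,0,0,0,0,0],[0,0,0,0,0,0,0],[0,0,0,0,0,0,0]]]'
python3 -m crank '[[[0,0,0.04,0,0,0,0],[0,0,0,0,0,0,0],[0,0,0.03,0,0,0,0],[0,0,0,0,0,0,0],[0,0,0,0,0,0,0],[0,0,0,0,0,0,0],[0,0,0,0,0,0,0],[0,0,0,0,0,0,0]]]'
```

```text
time_s: 32.15
eef_pos: [483.4, -185.2, 45.8]
ee_rot: [0.001, 1.0, 0.022, 0.0]
force: [-4.7, -3.9, 11.4]
grip_width: -0.005
grip_force: 5.7
time_s: 32.95
eef_pos: [483.3, -185.5, 44.5]
ee_rot: [0.001, 1.0, 0.022, 0.0]
force: [-7.8, -4.1, 15.9]
grip_width: -0.0
grip_force: 7.7
```

```bash
python3 -m crank '[[[0,0,0.04,0,0,0,0],[0,0,0,0,0,0,0],[0,0,0.03,0,0,0,0],[0,0,0,0,0,0,0],[0,0,0,0,0,0,0],[0,0,0,0,0,0,0],[0,0,0,0,0,0,0],[0,0,0,0,0,0,0]]]'
```

```text
time_s: 33.75
eef_pos: [483.0, -184.2, 41.1]
ee_rot: [-0.0, 1.0, 0.021, -0.0]
force: [0.5, 0.1, 0.1]
grip_width: 0.002
grip_force: 0.0
```

```bash
python3 -m crank '[[[0,0,0.04,0,0,0,0],[0,0,0,0,0,0,0],[0,0,0.02,0,0,0,0],[0,0,0,0,0,0,0],[0,0,0,0,0,0,0],[0,0,0,0,0,0,0],[0,0,0,0,0,0,0],[0,0,0,0,0,0,0]]]'
```

```text
time_s: 34.55
eef_pos: [483.0, -184.4, 39.9]
ee_rot: [0.0, 1.0, 0.021, 0.0]
force: [-1.9, -1.7, 1.2]
grip_width: -0.002
grip_force: 1.3
```

Clicked through. Pressing to the seat.

```bash
python3 -m crank '[[[0,0,0.05,0,0,0,0],[0,0,0,0,0,0,0],[0,0,0.05,0,0,0,0],[0,0,0,0,0,0,0],[0,0,0,0,0,0,0],[0,0,0,0,0,0,0],[0,0,0,0,0,0,0],[0,0,0,0,0,0,0]]]'
```

```text
time_s: 35.35
eef_pos: [483.0, -185.2, 38.3]
ee_rot: [0.001, 1.0, 0.021, 0.0]
force: [-5.9, -4.0, 13.0]
grip_width: -0.001
grip_force: 6.3
```

```bash
python3 -m crank '[[[0,0,-0.8,0,0,0,0],[0,-0.92,0,0,0,0,0],[0,-0.92,0,0,0,0,0],[0,-0.92,0,0,0,0,0],[0,-0.92,0,0,0,0,0],[0,0,0.2,0,0,0,0],[0,0,0.1,0,0,0,0],[0,0,0.1,0,0,0,0]]]'
python3 -m crank '[[[0,0,0.06,0,0,0,0],[0,0,0.06,0,0,0,0],[0,0,0,0,0,0,0],[0,0,0,0,0,0,0],[0,0,0,0,0,0,0],[0,0,0,0,0,0,0],[0,0,0,0,0,0,0],[0,0,0,0,0,0,0]]]'
```

```text
time_s: 36.15
eef_pos: [479.1, -93.0, 46.9]
ee_rot: [-0.0, 1.0, 0.021, -0.0]
force: [-0.1, 0.9, 0.0]
grip_width: -0.0
grip_force: 0.0
time_s: 36.95
eef_pos: [479.1, -92.4, 44.3]
ee_rot: [0.0, 1.0, 0.021, 0.0]
force: [0.1, -0.1, 0.6]
grip_width: 0.004
grip_force: 0.0
```

```bash
python3 -m crank '[[[0,0,0.05,0,0,0,0],[0,0,0.05,0,0,0,0],[0,0,0,0,0,0,0],[0,0,0,0,0,0,0],[0,0,0,0,0,0,0],[0,0,0,0,0,0,0],[0,0,0,0,0,0,0],[0,0,0,0,0,0,0]]]'
python3 -m crank '[[[0,0,0.05,0,0,0,0],[0,0,0,0,0,0,0],[0,0,0.03,0,0,0,0],[0,0,0,0,0,0,0],[0,0,0,0,0,0,0],[0,0,0,0,0,0,0],[0,0,0,0,0,0,0],[0,0,0,0,0,0,0]]]'
```

```text
time_s: 37.75
eef_pos: [479.1, -92.4, 41.8]
ee_rot: [-0.0, 1.0, 0.021, 0.0]
force: [0.7, -0.1, 0.1]
grip_width: 0.0
grip_force: 0.0
time_s: 38.55
eef_pos: [479.0, -92.4, 39.8]
ee_rot: [-0.0, 1.0, 0.021, -0.0]
force: [-1.8, 1.1, 3.2]
grip_width: 0.001
grip_force: 1.3
```

```bash
python3 -m crank '[[[0,0,0.05,0,0,0,0],[0,0,0,0,0,0,0],[0,0,0.05,0,0,0,0],[0,0,0,0,0,0,0],[0,0,0,0,0,0,0],[0,0,0,0,0,0,0],[0,0,0,0,0,0,0],[0,0,0,0,0,0,0]]]'
python3 -m crank '[[[0,0,0.04,0,0,0,0],[0,0,0,0,0,0,0],[0,0,0,0,0,0,0],[0,0,0,0,0,0,0],[0,0,0,0,0,0,0],[0,0,0,0,0,0,0],[0,0,0,0,0,0,0],[0,0,0,0,0,0,0]]]'
```

```text
time_s: 39.35
eef_pos: [478.6, -91.7, 37.9]
ee_rot: [-0.001, 1.0, 0.021, -0.001]
force: [-6.9, 6.0, 14.7]
grip_width: 0.001
grip_force: 7.5
time_s: 40.15
eef_pos: [478.4, -91.5, 37.1]
ee_rot: [-0.001, 1.0, 0.021, -0.001]
force: [-9.1, 7.6, 19.3]
grip_width: 0.001
grip_force: 9.9
```

```bash
python3 -m crank '[[[0,0,-0.8,0,0,0,0],[-0.2,0.3,-0.8,0,0,0,0],[-0.2,0.3,-0.7,0,0,0,0],[-0.2,0.4,-0.7,0,0,0,0],[-0.2,0.4,-0.7,0,0,0,0],[-0.2,0.4,-0.7,0,0,0,0],[-0.2,0,-0.6,0,0,0,0],[0,0,0,0,0,0,0]]]'
cat > pose.py <<'E'
from h import *
s=sense();im=capture("wrist");k=len(__import__("os").listdir("pics"));cv2.imwrite(f"pics/p{k}.png",im);sc=capture("scene");cv2.imwrite(f"pics/sc{k}.png",sc)
print(k,s["eef_pos"],s["force"])
B=[(a,c) for a,c,b in blobs(mint(im),60)]
out=[]
for dx in(-44,44,-70,70):
  for dy in(-46,46):
    w=np.array([525.4+dx*.999-dy*.0426,-136.8+dx*.0426+dy*.999]); 
    best=min(((np.linalg.norm(plane("wrist",c,40 if abs(dx)<50 else 48,s)[0,:2]-w),a,c) for a,c in B),key=lambda t:t[0])
    print(dx,dy,round(best[0],1),best[1],best[2])
    if abs(dx)<50: out.append((dx,dy,best[2]))
obj=np.array([[x,y,5.] for x,y,_ in out]);px=np.array([p for *_,p in out])
o,d=ray("wrist",px,s)
m=camera_model("wrist");T=np.eye(4);T[:3,:3]=Rq(s["ee_rot"]).as_matrix();T[:3,3]=s["eef_pos"];T=T@m["T_tool_cam"]
dc=(d@T[:3,:3])*[1,-1,-1]; ip=dc[:,:2]/dc[:,2:]
ok,rv,tv=cv2.solvePnP(obj,ip,np.eye(3),None)
H=np.array([[x,y,0.] for x in(-70,70) for y in(-46,46)])
C=H@cv2.Rodrigues(rv)[0].T+tv.ravel(); W=(C*[1,-1,-1])@T[:3,:3].T+T[:3,3]
print("holes",W.round(1).tolist(),W.mean(0).round(1))
E
python3 pose.py
```

```text
time_s: 40.95
eef_pos: [451.5, -139.3, 162.7]
ee_rot: [0.001, 1.0, 0.021, 0.001]
force: [0.3, -0.6, -0.8]
grip_width: -0.001
grip_force: 0.0
16 [ 451.49054597 -139.34761451  162.69891926] [ 0.26133787 -0.6171513  -0.80234489]
-44 -46 0.8 347 [372.2 158.2]
-44 46 0.4 337 [267.3 158.6]
44 -46 1.1 360 [373.6  57.4]
44 46 1.1 338 [265.   57.7]
-70 -46 1.8 138 [372.4 188. ]
-70 46 1.5 131 [268.  188.4]
70 -46 1.0 129 [375.   28.5]
70 46 1.0 132 [264.8  28.6]
holes [[458.3, -185.5, 34.8], [454.0, -93.6, 35.2], [598.1, -178.9, 36.2], [593.8, -87.1, 36.6]] [ 526.  -136.3   35.7]
```

Run:
```python
import cv2,numpy as np
im=cv2.imread("pics/p16.png")
a=np.vstack([im[10:80,240:400],im[140:210,240:400]]); a=cv2.resize(a,None,fx=4,fy=4,interpolation=2)
cv2.imwrite("pics/c16.png",a)
```

```text
(no output)
```

View pics/c16.png

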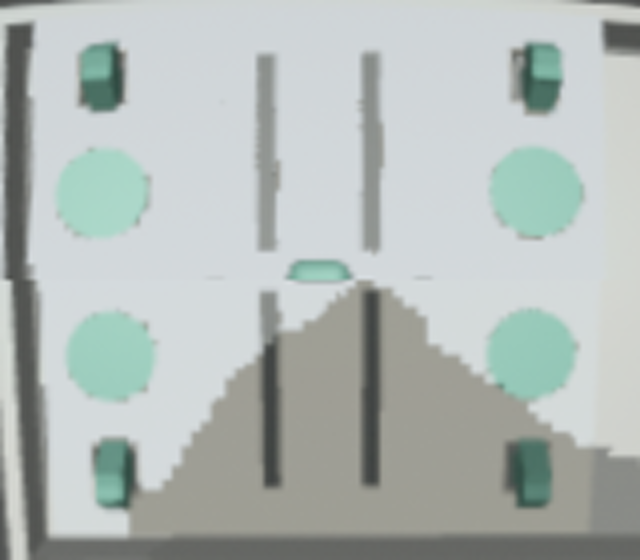

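All four posts stand proud of the deck, in the crop at (102,78), (541,78), (113,472), (530,472). The +x end measures about 1.4 mm higher, so I'll press those two discs again, more firmly.

```bash
python3 -m crank '[[[0.95,-0.36,0.3,0,0,0,0],[0.95,-0.36,0.3,0,0,0,0],[0.95,-0.36,0.3,0,0,0,0],[0.95,-0.36,0.3,0,0,0,0],[0.94,-0.35,0.3,0,0,0,0],[0,0,0.7,0,0,0,0],[0,0,0.7,0,0,0,0],[0,0,0.7,0,0,0,0]]]'
python3 -m crank '[[[0,0,0.6,0,0,0,0],[0,0,0.35,0,0,0,0],[0,0,0.1,0,0,0,0],[0,0,0,0,0,0,0],[0,0,0.1,0,0,0,0],[0,0,0,0,0,0,0],[0,0,0,0,0,0,0],[0,0,0,0,0,0,0]]]'
```

```text
time_s: 41.85
eef_pos: [567.2, -88.2, 69.0]
ee_rot: [-0.0, 1.0, 0.022, -0.001]
force: [0.4, 0.4, 0.3]
grip_width: 0.003
grip_force: 0.0
time_s: 42.65
eef_pos: [567.6, -88.9, 42.8]
ee_rot: [0.0, 1.0, 0.021, 0.0]
force: [-0.7, -0.1, 0.5]
grip_width: 0.001
grip_force: 0.0
```

```bash
python3 -m crank '[[[0,0,0.05,0,0,0,0],[0,0,0.05,0,0,0,0],[0,0,0,0,0,0,0],[0,0,0.04,0,0,0,0],[0,0,0,0,0,0,0],[0,0,0,0,0,0,0],[0,0,0,0,0,0,0],[0,0,0,0,0,0,0]]]'
python3 -m crank '[[[0,0,0.04,0,0,0,0],[0,0,0,0,0,0,0],[0,0,0.03,0,0,0,0],[0,0,0,0,0,0,0],[0,0,0,0,0,0,0],[0,0,0,0,0,0,0],[0,0,0,0,0,0,0],[0,0,0,0,0,0,0]]]'
```

```text
time_s: 43.45
eef_pos: [567.8, -88.8, 39.3]
ee_rot: [0.0, 1.0, 0.021, 0.0]
force: [1.1, 3.4, 5.6]
grip_width: -0.005
grip_force: 2.6
time_s: 44.25
eef_pos: [568.4, -88.6, 38.3]
ee_rot: [0.0, 1.0, 0.021, 0.001]
force: [2.2, 3.7, 10.0]
grip_width: 0.003
grip_force: 5.2
```

```bash
python3 -m crank '[[[0,0,0.04,0,0,0,0],[0,0,0,0,0,0,0],[0,0,0.04,0,0,0,0],[0,0,0,0,0,0,0],[0,0,0,0,0,0,0],[0,0,0,0,0,0,0],[0,0,0,0,0,0,0],[0,0,0,0,0,0,0]]]'
python3 -m crank '[[[0,0,0.04,0,0,0,0],[0,0,0,0,0,0,0],[0,0,0,0,0,0,0],[0,0,0,0,0,0,0],[0,0,0,0,0,0,0],[0,0,0,0,0,0,0],[0,0,0,0,0,0,0],[0,0,0,0,0,0,0]]]'
```

```text
time_s: 45.05
eef_pos: [569.1, -88.5, 37.2]
ee_rot: [0.0, 1.0, 0.021, 0.002]
force: [2.7, 6.2, 15.4]
grip_width: 0.002
grip_force: 8.0
time_s: 45.85
eef_pos: [569.4, -88.4, 36.6]
ee_rot: [0.0, 1.0, 0.021, 0.003]
force: [2.0, 7.1, 18.4]
grip_width: -0.001
grip_force: 9.4
```

```bash
python3 -m crank '[[[0,0,-0.7,0,0,0,0],[0,0.92,0,0,0,0,0],[0,0.92,0,0,0,0,0],[0,0.92,0,0,0,0,0],[0,0.92,0,0,0,0,0],[0,0,0.3,0,0,0,0],[0,0,0.15,0,0,0,0],[0,0,0,0,0,0,0]]]'
python3 -m crank '[[[0,0,0.05,0,0,0,0],[0,0,0.05,0,0,0,0],[0,0,0,0,0,0,0],[0,0,0.05,0,0,0,0],[0,0,0,0,0,0,0],[0,0,0,0,0,0,0],[0,0,0,0,0,0,0],[0,0,0,0,0,0,0]]]'
```

```text
time_s: 46.65
eef_pos: [571.0, -180.1, 39.9]
ee_rot: [-0.0, 1.0, 0.022, -0.001]
force: [-0.5, -1.1, 1.0]
grip_width: 0.0
grip_force: 0.7
time_s: 47.45
eef_pos: [572.0, -180.6, 38.0]
ee_rot: [0.0, 1.0, 0.022, 0.001]
force: [-1.2, -0.8, 9.4]
grip_width: 0.001
grip_force: 4.5
```

```bash
python3 -m crank '[[[0,0,0.04,0,0,0,0],[0,0,0,0,0,0,0],[0,0,0.04,0,0,0,0],[0,0,0,0,0,0,0],[0,0,0.03,0,0,0,0],[0,0,0,0,0,0,0],[0,0,0,0,0,0,0],[0,0,0,0,0,0,0]]]'
python3 -m crank '[[[0,0,0.03,0,0,0,0],[0,0,0,0,0,0,0],[0,0,0,0,0,0,0],[0,0,0,0,0,0,0],[0,0,-0.5,0,0,0,0],[0,0,-0.5,0,0,0,0],[-0.88,0,0,0,0,0,0],[-0.88,0,0,0,0,0,0]]]'
```

```text
time_s: 48.25
eef_pos: [572.8, -181.1, 36.4]
ee_rot: [0.001, 1.0, 0.022, 0.002]
force: [-1.7, -0.6, 16.2]
grip_width: -0.002
grip_force: 7.8
time_s: 49.05
eef_pos: [527.0, -182.2, 58.7]
ee_rot: [0.0, 1.0, 0.022, 0.0]
force: [0.4, 0.1, 0.3]
grip_width: -0.004
grip_force: 0.0
```

```bash
python3 -m crank '[[[-0.88,0,0,0,0,0,0],[-0.88,0,0,0,0,0,0],[0,0,0.5,0,0,0,0],[0,0,0.25,0,0,0,0],[0,0,0.08,0,0,0,0],[0,0,0,0,0,0,0],[0,0,0,0,0,0,0],[0,0,0,0,0,0,0]]]'
python3 -m crank '[[[0,0,0.04,0,0,0,0],[0,0,0,0,0,0,0],[0,0,0.04,0,0,0,0],[0,0,0,0,0,0,0],[0,0,0,0,0,0,0],[0,0,0,0,0,0,0],[0,0,0,0,0,0,0],[0,0,0,0,0,0,0]]]'
```

```text
time_s: 49.85
eef_pos: [484.0, -185.2, 38.3]
ee_rot: [0.001, 1.0, 0.022, -0.0]
force: [-7.2, -2.6, 11.6]
grip_width: 0.002
grip_force: 6.3
time_s: 50.65
eef_pos: [484.0, -185.9, 37.1]
ee_rot: [0.001, 1.0, 0.022, -0.0]
force: [-10.1, -5.5, 20.1]
grip_width: -0.002
grip_force: 10.2
```

```bash
python3 -m crank '[[[0,0,-0.8,0,0,0,0],[-0.2,-0.3,-0.8,0,0,0,0],[-0.2,-0.3,-0.7,0,0,0,0],[-0.2,-0.4,-0.7,0,0,0,0],[-0.2,-0.4,-0.7,0,0,0,0],[-0.2,-0.4,-0.7,0,0,0,0],[-0.2,0,-0.6,0,0,0,0],[0,0,0,0,0,0,0]]]'
python3 pose.py
python3 - <<'E'
import cv2,numpy as np,glob,os
f=max(glob.glob("pics/p[0-9]*.png"),key=os.path.getmtime); im=cv2.imread(f); b=cv2.imread("pics/p16.png")
c=lambda i:np.vstack([i[10:80,240:400],i[140:210,240:400]])
cv2.imwrite("pics/c20.png",cv2.resize(np.hstack([c(b),c(im)]),None,fx=2.5,fy=2.5,interpolation=2))
E
```

```text
time_s: 51.45
eef_pos: [452.7, -140.9, 162.0]
ee_rot: [0.001, 1.0, 0.022, 0.001]
force: [-0.3, 0.0, 0.2]
grip_width: 0.005
grip_force: 0.0
19 [ 452.67060921 -140.91590019  161.98949247] [-0.2741622   0.02081606  0.1799634 ]
-44 -46 1.4 357 [370.  159.1]
-44 46 1.4 348 [264.8 159.1]
44 -46 1.6 365 [371.9  58. ]
44 46 1.9 343 [263.   57.9]
-70 -46 1.8 126 [370.9 189.5]
-70 46 1.8 129 [266.  189.4]
70 -46 0.9 131 [373.5  29.3]
70 46 1.0 136 [263.3  29.5]
holes [[458.7, -184.9, 34.9], [454.7, -93.0, 35.6], [598.6, -178.8, 36.0], [594.6, -86.9, 36.7]] [ 526.6 -135.9   35.8]
```

View pics/c20.png

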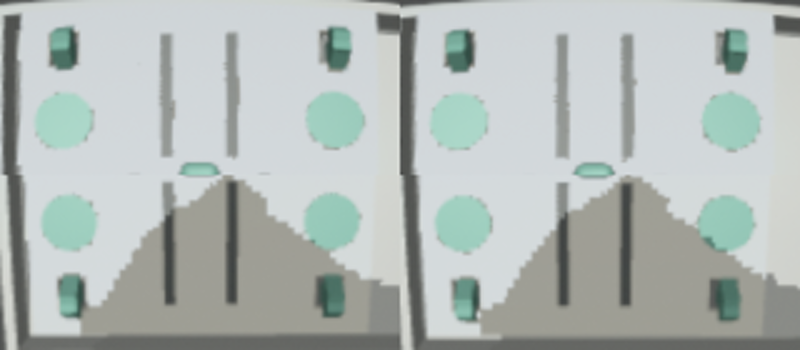

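Before and after views are the same: all four posts stand equally proud, the deck is flat, and pressing gave no further movement. It is home on all four seats.

```bash
python3 -c "
from rig import *
print(sense()['force']); print(finish_job())"
```

```text
[-0.99080133 -0.22589211 -0.58616889]
the job is handed in; nothing more can be done
None
```

The small drain deck is on the four posts and pressed home at every corner with at most about 20 N on each final press; the job is handed in at about 51 s and I was not shown the verdict.

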